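# Lock the bayonet collar of a stoneware crock

### The arm

A 6-joint arm with a two-finger parallel gripper is mounted at the origin on the work surface. World frame = base frame: x ahead of the robot, y to its left, z up, the work surface at z = 0. Lengths are in m, angles in rad, forces in N, time in s.
With the tool pointing down it reaches from about 0.35 to 0.925 m from the base axis. Payload 6.4 kg.
Tool frame: the origin (TCP) lies on the centre line of the jaws, within the pads' length; the fingertips stand 14 mm ahead of it and the grasp point (between the pads) lies 5 mm behind it; y points along the fingers, z is the direction in which the jaws open and shut, and the axes are right-handed (so a half turn about y gives the same grasp; the last joint's range is limited). The gripper opens to 94 mm and grips with 3 to 60 N. Pads are 16 mm wide; open, the fingers measure 119 mm over their backs; the gripper's body (75 mm by 177 mm) begins 78 mm behind the grasp point.
Start: joints at [1.136, 0.245, 1.558, -0, 1.339, -0.174], TCP at [0.168, 0.628, 0.219] pointing down, gripper open.
Joint ranges: [-3.13, 3.13], [-1.02, 2.26], [0.13, 2.54], [-0.95, 4.09], [0.21, 2.88], [-2.74, 2.74]. Speed limits (rad/s): [2.57, 2.57, 3.14, 3.14, 3.14, 3.14].

### API

Orientations are given as a rotation vector (axis times angle).
In Python, from cell import arm, optics, nets gives the robot as it stands.
- The arm moves only by the tool arm_command, never from a script. Its argument "moves" is one flat list of numbers, 7 for each row, row after row: the shift along the tool's x, y, z scaled (see below), then the turn, a rotation vector about the tool's x, y, z scaled (see below), then the gripper's target within -1 to 1 (fully open at 1, half-way at 0, shut at -1). A call has 1 to 5 rows; each row shifts and turns the commanded pose from where the row before left it, along the tool's axes as they then stand; what a row does not reach is not made up. The controller multiplies each number of a shift by 0.075 m and each number of a turn by 30 degrees. A row lasts 1/12 s, in which the tool goes at most 41.7 mm and 7.16 degrees, less where a joint would pass 70% of its speed; a pose out of reach is approached as far as the arm can. A call with a number of a shift or a turn outside -1 to 1 is refused whole. A call with a gripper value outside its range is refused whole. The fingers move at their own pace and stop on an object; "squeeze" is the grip in N (left out, the last holds). Time passes only in rows, so rows that do not move let the fingers close. It gives the time, the measured TCP pose, the force and the opening at its end, in the units of the state.
- arm.read_state(): the state, without advancing time (a new reading comes with each control period).
- optics.snapshot(name): name is "scene" or "top" or "wrist"; returns a dict with "color" (400x640x3 uint8, blue, green, red), "range_z" (400x640 float32, m along the optical axis (not along the pixel's ray), 0 where there is no reading), "camera_matrix" (3x3 intrinsics, pixels), "world_from_camera" (4x4, takes a point from camera to world coordinates); the wrist camera has in their place "mount" (4x4, takes a point from camera to tool coordinates, whose origin is the TCP and whose axes are the tool frame's). Camera axes: x right, y down, z forward; pixel columns grow to the right and rows downward; lengths in m; the calibration is good to about 2 mm. A picture is of the moment at which its call begins: read the wrist's pose just before it.
- arm.hand_in(): hands the job in, once; it reports no verdict.
Trained networks look in a picture, given as the dict that the camera call returned (one of the last four; its "shot" number tells which), for a name from the list of things; names that differ only in an ending like _2 or _b are one class to them, and where a whole thing is asked for, a point or a joint stands for the part that bears it (a point fixed in the world has none). Each returns a list of dicts, best first, with "confidence" (0 to 1); they miss things now and then, are a little off and sometimes report something else, mostly with a low value. They report only what shows in the picture. A call takes as long as a camera call.
- nets.recognise(picture, name): "extent" ([left, top, right, bottom] in pixels, round what is visible of it).
- nets.tip_of(picture, name): "xy" ([column, row] in pixels: a listed point, or the origin of a listed thing).
The state is a dict: "time_s": time; "qpos": joint angles; "joint_vel": joint speeds; "joint_torque": joint torques, N m; "tool_pos": TCP position; "orientation": TCP orientation; "force": force on the tool from outside, world axes, zero at the start; "torque": the same for the moment, N m; "grip_width": finger opening in m.
Only numpy, scipy, OpenCV 4.12 (cv2) and the standard library are available. Lean on these libraries where they do the work, as an engineer would, in place of code of your own. Each camera call takes 0.05 s, during which the arm holds its last target.

### The job

Lock the crock on the shelf: press its steel collar down against the spring, keep it down and turn it clockwise (seen from above) until it is past the catch, then let go so that it springs fully up again with its pointer fin at the locked mark, between the two ribs. Work gently, never forcing the collar, and leave everything else on the shelf where it is.

Things in the scene. Friction and masses are not known exactly. Their poses are not given: they have to be found in the camera images.
- stand: Square wooden board 220 x 220 mm, 40 mm thick, fixed; origin at the centre of its underside, z up. A crock, 196 mm across at its flange, is fixed in a socket of it, on the board's z axis. How deep the crock sits differs each time by up to 30 mm; this is NOT reported and must be felt or seen. Angles below are degrees counter-clockwise from above from the board's x axis; 'turn' is the collar's.
- collar_axis (a point): Fixed to the board, on the crock's axis, 164 mm above the shelf. The steel lock collar turns about it: a disc 164 mm across, 12 mm thick, with three like blocks on its upper face, 18 mm high, 64 degrees long, from 48 to 82 mm radius. Between them are three open gaps of 56 degrees with the flat disc as floor, 149 to 179 mm above the shelf when up. Gap centres: 220.1, 340.1, 100.1 minus turn.
- mark_open (a point): Point fixed to the board at 160.1 degrees, 102 mm radius, by the open mark: one small upright rib on the crock's flange. The pointer, a fin 6 mm wide on the collar's rim at 80 to 96 mm radius, stands at 160.1 degrees minus turn. Inside the blocks sits a white lid (47 mm radius, top 16 mm above the gap floor) with a wooden knob to 36 mm above that floor; it goes down with the collar but does not turn.
- mark_locked (a point): Point fixed to the board at 82.2 degrees, 102 mm radius, by the locked mark: two small upright ribs 24 mm apart on the rim of the crock's flange. A closed fingertip set down in a gap can press the collar down by the gap's floor and push it round clockwise by the end face of the next block; all three gaps serve alike.
- collar (a joint): Turn, rad, growing clockwise seen from above; 0 to 1.42 with hard stops, starts from 0 to 0.35, stays where left (friction about 2 N at the blocks). When up, it meets a catch at 0.5 and cannot pass. Pressed 5 mm or more it slides under the catch from 0.5 to 1.25; beyond 1.25, no longer pressed, it springs up and is locked. Pointer in the middle of the locked mark at 1.36.
- lid_press (a joint): How far both collar and lid are pressed down, m; 0 fully up, 0.009 bottom stop. Spring: about 4 N to start it moving, 8 N at 5 mm, 12 N at 9 mm. Under the catch it stays about 5 mm down by itself. More than 45 N of the fingers against anything is forcing it.
- mortar: Dark stone mortar on three short legs, 130 mm across, 82 mm high; origin at the centre of its underside. Bystander.
- melamine_plate: White plate, 180 mm across, 18 mm high; origin at the centre of its underside. Bystander.
- brush_holder: Steel cup, 72 mm across and 100 mm high, with two pastry brushes standing in it up to 195 mm; origin at the centre of its underside. Bystander.
- cedar_box: Closed wooden box with brass hinges, 124 x 174 mm, 73 mm high; origin at the centre of its underside. Bystander.
- timer: Round plastic kitchen timer with a bar knob on top, 76 mm across, 50 mm high; origin at the centre of its underside. Bystander.
- salt_jar: White jar with a wooden cap, 68 mm across, 100 mm high; origin at the centre of its underside. Bystander.
- spice_tin: Plain metal can, 56 mm across, 75 mm high; origin at the centre of its underside. Bystander.

How it is judged:
At the end, for the whole second after the job is handed in: The collar is turned past the catch (at least 1.24 rad, so the pointer is between the ribs of the locked mark), has sprung up again to within 2 mm, and is at rest (value of joint collar above 1.24 rad and value of joint lid_press below 0.002 m and velocity of joint collar between -0.05 and 0.05 rad/s); the robot touches nothing.
It fails at once if the fingers press on anything with more than 45 N (contact force between the fingers and anything else above 45 N).
It fails at once if a bystander is shifted by more than 20 mm (distance of any of mortar, melamine_plate, brush_holder, cedar_box, timer, salt_jar, spice_tin from where it was at the start of the episode above 0.02 m).
It also fails if it takes over 48 s, if anything falls off the work surface, if the arm or the gripper's body presses on something with over 40 N, if the wrist force passes 120 N, or if a joint passes its speed limit or range.

## Working session

There is one attempt and no reset: what is moved stays moved. The work goes in short steps, Python scripts to look and compute and a tool call to move; the robot and the scene stay as the last step left them, time stands still between calls to the robot, and variables do not carry over. Pictures are saved under pics/ and viewed, and the job is handed in when it is done.

Besides the shell and the picture viewer there is one more tool, called as name(argument=value, ...) on one line, values as JSON. arm_command: Moves the arm, as the interface text tells. Its arguments: {"type":"object","properties":{"moves":{"type":"array","items":{"type":"number"}},"squeeze":{"type":"number"}},"required":["moves"]}

```bash
ls; mkdir -p pics; cat > h.py <<'E'
import numpy as np, cv2
from cell import arm, optics, nets
from scipy.spatial.transform import Rotation as R
def px2w(s,u,v,z=None):
    K=s['camera_matrix'];d=s['range_z'][int(v),int(u)] if z is None else z
    p=np.array([(u-K[0,2])/K[0,0]*d,(v-K[1,2])/K[1,1]*d,d,1]);return (s['world_from_camera']@p)[:3]
def ray_z(s,u,v,h):
    K=s['camera_matrix'];T=s['world_from_camera']
    d=T[:3,:3]@np.array([(u-K[0,2])/K[0,0],(v-K[1,2])/K[1,1],1]);o=T[:3,3]
    return o+d*(h-o[2])/d[2]
def proj(s,p):
    T=np.linalg.inv(s['world_from_camera']);q=T[:3,:3]@np.array(p)+T[:3,3];u=s['camera_matrix']@q;return u[:2]/u[2]
E
python3 - <<'E'
from h import *
print(arm.read_state())
for n in ['scene','top']:
    s=optics.snapshot(n);cv2.imwrite(f'pics/{n}0.png',s['color']);np.savez(f'{n}0.npz',**{k:s[k] for k in('color','range_z','camera_matrix','world_from_camera')})
    print(n,s['world_from_camera'].round(3).tolist(),s['camera_matrix'].tolist())
    for k in ['stand','collar_axis','mark_open','mark_locked','collar']:
        for d in nets.tip_of(s,k)[:2]:
            u,v=d['xy'];print(k,d, px2w(s,u,v).round(4), ray_z(s,u,v,.164).round(4))
        print([ (d['extent'],d['confidence']) for d in nets.recognise(s,k)[:1]])
E
```

```text
pics
{'time_s': 0.0, 'qpos': array([ 1.13593019e+00,  2.45784355e-01,  1.55899699e+00, -3.62461351e-05,
        1.33867979e+00, -1.74082683e-01]), 'joint_vel': array([ 3.93056828e-04, -7.28459165e-05,  2.21928664e-03, -4.84204786e-04,
       -2.66119423e-04, -6.82555824e-04]), 'joint_torque': array([-7.57394992e-04, -4.15827799e+01, -3.14601445e+01,  6.84585655e-02,
        3.31247225e-02, -1.18448420e-04]), 'tool_pos': array([0.16734458, 0.62750236, 0.21837349]), 'orientation': array([-1.56288047,  0.2051723 , -0.20434313]), 'force': array([ 0.16161472, -0.33326417,  0.35429969]), 'torque': array([0.0422969 , 0.02233619, 0.03412896]), 'grip_width': 0.09406625505154939}
scene [[0.495, 0.551, -0.671, 1.694], [0.869, -0.32, 0.378, -0.588], [-0.007, -0.77, -0.638, 1.199], [0.0, 0.0, 0.0, 1.0]] [[438.67211688846004, 0.0, 318.19383631481014], [0.0, 438.67211688846004, 204.37967368757992], [0.0, 0.0, 1.0]]
[]
[]
[]
[]Traceback (most recent call last):
  File "<stdin>", line 7, in <module>
ValueError: it knows: brush_holder, cedar_box, collar_axis, mark_locked, mark_open, melamine_plate, mortar, salt_jar, spice_tin, stand, timer
```

```bash
python3 - <<'E'
from h import *
for n in ['scene','top']:
    s=optics.snapshot(n);cv2.imwrite(f'pics/{n}0.png',s['color']);np.savez(f'{n}0.npz',**{k:s[k] for k in('color','range_z','camera_matrix','world_from_camera')})
    print(n,s['world_from_camera'].round(3).tolist())
    for k in ['stand','collar_axis','mark_open','mark_locked']:
        for d in nets.tip_of(s,k)[:2]:
            u,v=d['xy'];print(k,d, px2w(s,u,v).round(4), ray_z(s,u,v,.164).round(4))
        if k!='stand':continue
        print([ (d['extent'],d['confidence']) for d in nets.recognise(s,k)[:1]])
E
```

```text
scene [[0.495, 0.551, -0.671, 1.694], [0.869, -0.32, 0.378, -0.588], [-0.007, -0.77, -0.638, 1.199], [0.0, 0.0, 0.0, 1.0]]
[]
top [[-0.008, -0.995, 0.097, 0.437], [-1.0, 0.007, -0.007, 0.029], [0.007, -0.098, -0.995, 1.614], [0.0, 0.0, 0.0, 1.0]]
stand {'xy': [193.7, 229.3], 'confidence': 0.61} [0.4649 0.5333 0.0658] [0.4631 0.5013 0.164 ]
stand {'xy': [267.0, 195.1], 'confidence': 0.51} [0.6    0.2617 0.0121] [0.5845 0.2397 0.164 ]
[([288.7, 185.5, 356.0, 260.4], 0.78)]
mark_open {'xy': [300.8, 240.8], 'confidence': 0.61} [0.4176 0.1253 0.0379] [0.4192 0.1176 0.164 ]
mark_locked {'xy': [293.7, 208.1], 'confidence': 0.61} [0.5479 0.1559 0.0006] [0.5367 0.1431 0.164 ]
```

View pics/scene0.png

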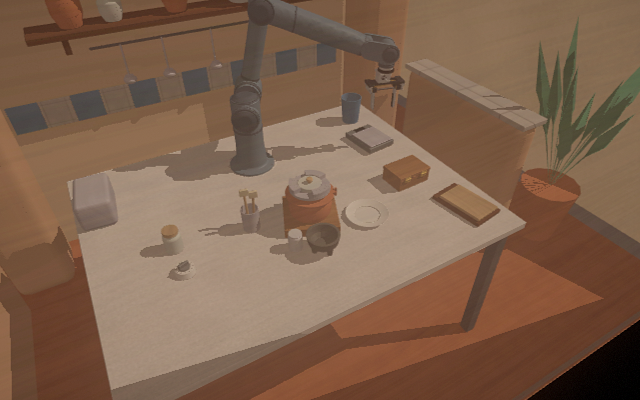

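View pics/top0.png

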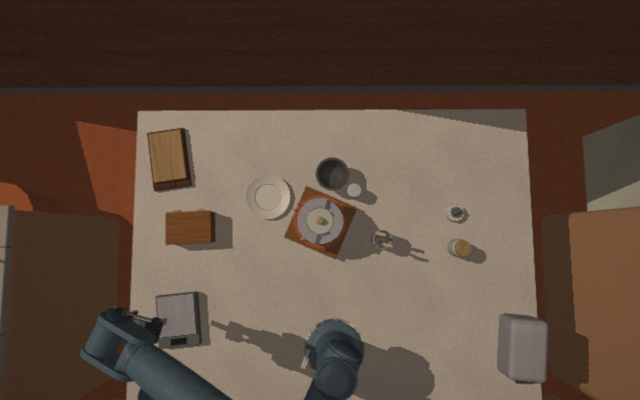

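```bash
python3 - <<'E'
from h import *
for n,(u0,u1,v0,v1) in {'top':(270,400,150,270),'scene':(230,380,150,270)}.items():
    s=np.load(n+'0.npz');c=cv2.resize(s['color'][v0:v1,u0:u1],None,fx=5,fy=5,interpolation=cv2.INTER_CUBIC)
    c=np.clip(c.astype(float)*1.3,0,255).astype('uint8');cv2.imwrite(f'pics/{n}z.png',c)
s=dict(np.load('top0.npz'))
u,v=np.meshgrid(np.arange(270,400),np.arange(150,270));P=np.array([px2w(s,a,b) for a,b in zip(u.ravel(),v.ravel())])
m=(P[:,2]>.13)&(P[:,2]<.2)
Q=P[m];Q=Q[(abs(Q[:,0]-.49)<.13)&(abs(Q[:,1]-.03)<.13)];print(len(Q),Q.mean(0),np.percentile(Q,[1,99],axis=0))
print(np.histogram(Q[:,2],np.arange(.13,.2,.004)))
E
```

```text
2202 [0.48846777 0.04790209 0.1695702 ] [[ 0.39951311 -0.04274455  0.13503964]
 [ 0.58165592  0.13999872  0.19196866]]
(array([ 11,  83, 250, 188,  39,   6,   1,  17, 122, 234, 115,  39, 198,
       488, 351,  50,   6]), array([0.13 , 0.134, 0.138, 0.142, 0.146, 0.15 , 0.154, 0.158, 0.162,
       0.166, 0.17 , 0.174, 0.178, 0.182, 0.186, 0.19 , 0.194, 0.198]))
```

View pics/topz.png

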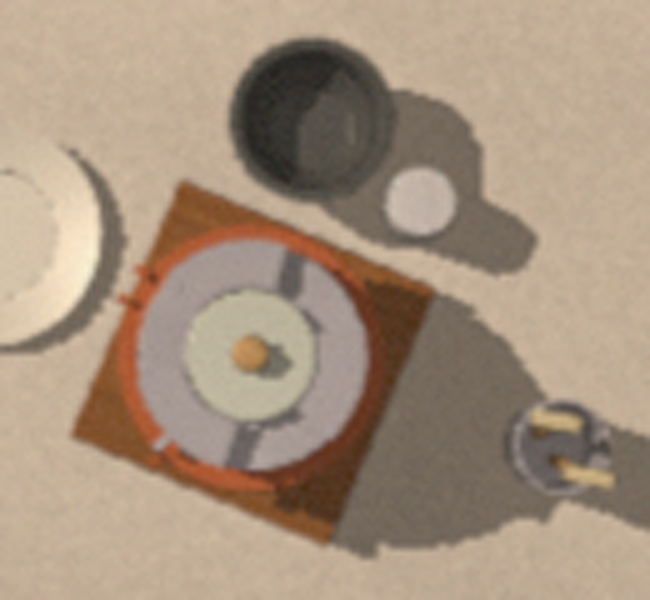

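View pics/scenez.png

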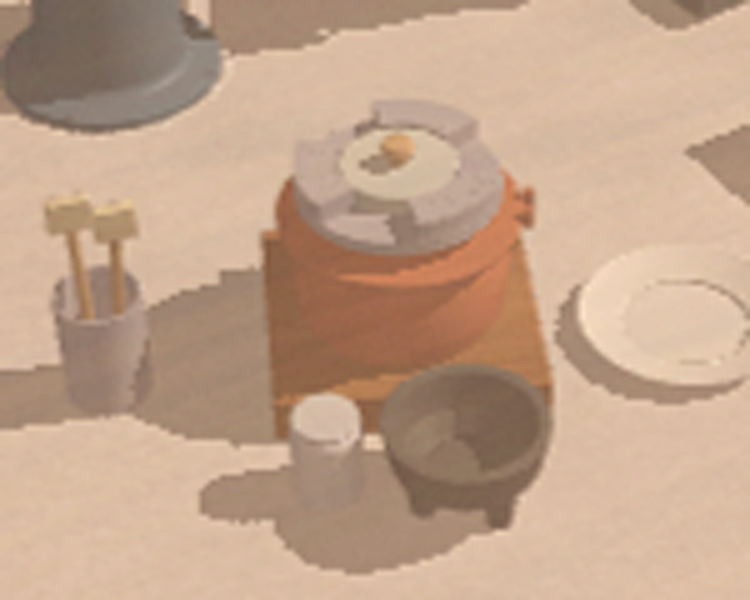

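```bash
python3 - <<'E'
from h import *
from scipy.optimize import least_squares
s=dict(np.load('top0.npz'));print(R.from_rotvec([-1.56288047,  0.2051723 , -0.20434313]).as_matrix().round(3))
# board corners approx in zoom pixel /5 + offset, at z=.04
for a,b in [(182,180),(438,292),(330,543),(72,436)]: print('corner',ray_z(s,270+a/5,150+b/5,.04).round(4))
C=np.mean([ray_z(s,270+a/5,150+b/5,.04) for a,b in [(182,180),(438,292),(330,543),(72,436)]],0);print(C)
for nm,(a,b),h in [('rib1',(148,272),.15),('rib2',(128,298),.15),('ptr',(163,440),.16),('openrib',(155,461),.15),('knob',(250,352),.203),('gapA',(292,270),.167),('gapB',(243,443),.167)]:
    p=ray_z(s,270+a/5,150+b/5,h);d=p-C;print(nm,p.round(4),np.hypot(d[0],d[1]).round(4),np.degrees(np.arctan2(d[1],d[0])).round(1))
K=s['camera_matrix'];d=s['range_z'];vv,uu=np.mgrid[150:270,270:400]
dd=d[150:270,270:400];X=np.stack([(uu-K[0,2])/K[0,0]*dd,(vv-K[1,2])/K[1,1]*dd,dd],-1)@s['world_from_camera'][:3,:3].T+s['world_from_camera'][:3,3]
z=X[...,2];im=np.clip((z-.12)/.09,0,1)*255
cv2.imwrite('pics/zmap.png',cv2.resize(im.astype('uint8'),None,fx=5,fy=5,interpolation=0))
P=X.reshape(-1,3);r=np.hypot(P[:,0]-C[0],P[:,1]-C[1]);th=np.degrees(np.arctan2(P[:,1]-C[1],P[:,0]-C[0]))
m=(r>.055)&(r<.075)
for a in range(-180,180,8):
    k=m&(th>=a)&(th<a+8);print(a+4,np.round(np.median(P[k,2]),4),end=' | ')
k=r<.12; 
# collar disc circle
E
```

```text
[[ 0.966 -0.001  0.258]
 [-0.258 -0.002  0.966]
 [-0.    -1.    -0.002]]
corner [0.6321 0.1029 0.04  ]
corner [ 0.5423 -0.0976  0.04  ]
corner [ 0.3481 -0.0111  0.04  ]
corner [0.4321 0.1889 0.04  ]
[0.48862881 0.04578499 0.04      ]
rib1 [0.551  0.1227 0.15  ] 0.099 51.0
rib2 [0.5321 0.1373 0.15  ] 0.1013 64.6
ptr [0.4291 0.1114 0.16  ] 0.0886 132.2
openrib [0.414  0.1177 0.15  ] 0.1037 136.1
knob [0.4902 0.0479 0.203 ] 0.0026 54.5
gapA [0.5504 0.0178 0.167 ] 0.0678 -24.4
gapB [0.4265 0.0538 0.167 ] 0.0626 172.7
-176 0.1685 | -168 0.1684 | -160 0.1703 | -152 0.1674 | -144 0.1679 | -136 0.1861 | -128 0.1846 | -120 0.1864 | -112 0.1849 | -104 0.1852 | -96 0.1858 | -88 0.1853 | -80 0.1857 | -72 0.1834 | -64 0.1679 | -56 0.1655 | -48 0.1681 | -40 0.17 | -32 0.1674 | -24 0.1667 | -16 0.1831 | -8 0.1867 | 0 0.1866 | 8 0.1866 | 16 0.1851 | 24 0.1849 | 32 0.186 | 40 0.186 | 48 0.1699 | 56 0.1677 | 64 0.1688 | 72 0.1664 | 80 0.169 | 88 0.1696 | 96 0.1681 | 104 0.1889 | 112 0.1857 | 120 0.1846 | 128 0.1862 | 136 0.185 | 144 0.1853 | 152 0.1859 | 160 0.1849 | 168 0.1674 | 176 0.1691 |
```

View pics/zmap.png

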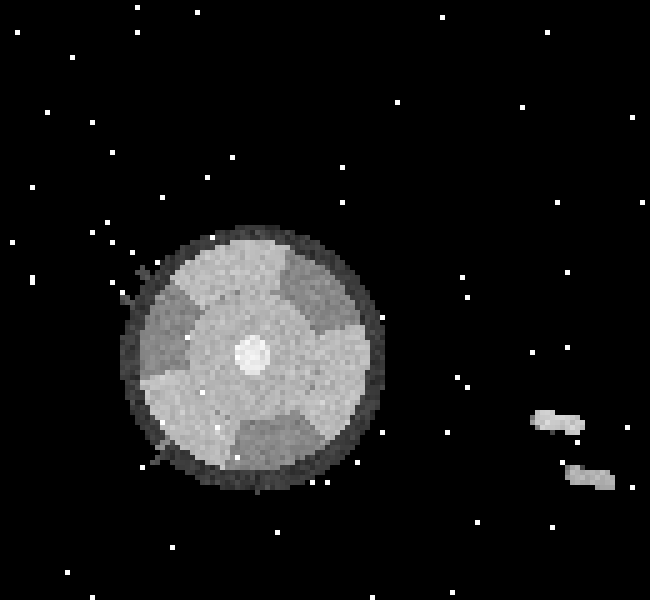

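arm_command(moves=[0.31,-0.11,-0.38,0,0,0,-1,0.31,-0.11,-0.38,0,0,0,-1,0.31,-0.11,-0.38,0,0,0,-1,0.31,-0.11,-0.38,0,0,0,-1,0.31,-0.11,-0.38,0,0,0,-1], squeeze=30)

```text
time_s: 1.47
tool_pos: [0.2434, 0.4588, 0.261]
orientation: [-1.561, 0.204, -0.204]
force: [0.0, 0.7, 0.4]
grip_width: 0.064
```

arm_command(moves=[0.31,-0.11,-0.38,0,0,0,-1,0.31,-0.11,-0.38,0,0,0,-1,0.31,-0.11,-0.38,0,0,0,-1,0.31,-0.11,-0.38,0,0,0,-1,0.31,-0.11,-0.38,0,0,0,-1])

```text
time_s: 1.88
tool_pos: [0.319, 0.2912, 0.3026]
orientation: [-1.561, 0.204, -0.205]
force: [0.9, -0.7, 0.5]
grip_width: 0.031
```

arm_command(moves=[0.31,-0.11,-0.38,0,0,0,-1,0.31,-0.11,-0.38,0,0,0,-1,0.31,-0.11,-0.38,0,0,0,-1,0.31,-0.11,-0.38,0,0,0,-1,0,0,0,0,0,0,-1])

```text
time_s: 2.3
tool_pos: [0.3817, 0.1541, 0.3369]
orientation: [-1.561, 0.208, -0.214]
force: [-1.1, 0.3, -0.8]
grip_width: 0.0005
```

```bash
cat >> h.py <<'E'
def wrist():
    st=arm.read_state();s=optics.snapshot('wrist');T=np.eye(4);T[:3,:3]=R.from_rotvec(st['orientation']).as_matrix();T[:3,3]=st['tool_pos'];s['world_from_camera']=T@s['mount'];return s,st
def cloud(s):
    K=s['camera_matrix'];d=s['range_z'];v,u=np.mgrid[0:400,0:640]
    T=s['world_from_camera'];return np.stack([(u-K[0,2])/K[0,0]*d,(v-K[1,2])/K[1,1]*d,d],-1)@T[:3,:3].T+T[:3,3]
E
python3 - <<'E'
from h import *
s,st=wrist();cv2.imwrite('pics/w1.png',s['color']);np.savez('w1.npz',X=cloud(s),c=s['color'],T=s['world_from_camera'],K=s['camera_matrix'])
print(st['qpos'].round(3),st['tool_pos'],s['mount'].round(3).tolist())
X=cloud(s);C=(.489,.0465);r=np.hypot(X[...,0]-C[0],X[...,1]-C[1])
m=(s['range_z']>0)&(r<.1);print(m.sum(),np.histogram(X[m][:,2],np.arange(.13,.22,.005)))
E
```

```text
[ 0.108 -0.43   1.976 -0.002  1.592 -1.194] [0.38171373 0.15413262 0.33688079] [[0.0, 0.962, 0.274, -0.08], [0.001, -0.274, 0.962, -0.165], [1.0, -0.0, -0.001, 0.0], [0.0, 0.0, 0.0, 1.0]]
13815 (array([  12,  559, 2238,    8,    0,   81,  167, 2053,  239,  290, 2450,
       2993,    0,    0,    0,    0,    0]), array([0.13 , 0.135, 0.14 , 0.145, 0.15 , 0.155, 0.16 , 0.165, 0.17 ,
       0.175, 0.18 , 0.185, 0.19 , 0.195, 0.2  , 0.205, 0.21 , 0.215]))
```

View pics/w1.png

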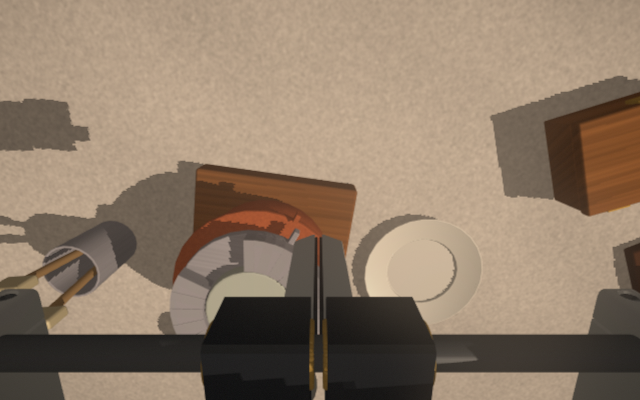

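```bash
python3 - <<'E'
from h import *
from scipy.optimize import least_squares
t=dict(np.load('top0.npz'));w=np.load('w1.npz')
def fit(X,name,px,lo=.158):
    X=X.reshape(-1,3);c=np.array([.489,.0465])
    for it in range(5):
        r=np.hypot(*(X[:,:2]-c).T);th=np.degrees(np.arctan2(X[:,1]-c[1],X[:,0]-c[0]))
        m=(X[:,2]>lo)&(X[:,2]<.195)&(r<.092)
        B=[]
        for a in range(-180,180,4):
            k=m&(th>=a)&(th<a+4)
            if 124<a<140: continue
            if k.sum()>4 and r[k].max()>.07:
                B.append(X[k][np.argsort(r[k])[-3:]].mean(0)[:2])
        B=np.array(B);f=least_squares(lambda p:np.hypot(*(B-p[:2]).T)-p[2],[*c,.082],loss='soft_l1',f_scale=.002);c=f.x[:2]
    print(name,f.x.round(4),len(B),'resid',np.std(f.fun).round(4));return c
c=fit(cloud(t),'top',1);c2=fit(w['X'],'wrist',1)
for nm,X,cc in [('top',cloud(t),c),('wrist',w['X'],c2)]:
    X=X.reshape(-1,3);r=np.hypot(*(X[:,:2]-cc).T);th=np.degrees(np.arctan2(X[:,1]-cc[1],X[:,0]-cc[0]))%360
    for lo,hi in [(170,210),(75,95),(300,330)]:
        k=(r>.055)&(r<.075)&(th>lo)&(th<hi)&(X[:,2]>.15)&(X[:,2]<.178)
        print(nm,lo,k.sum(),np.median(X[k,2]).round(4) if k.any() else '')
    # edges
    k=(r>.053)&(r<.077)&(X[:,2]>.15)&(X[:,2]<.2)
    for a in (44,100,164,220,284,340):
        best=[(sum(((th[k]-e+180)%360-180>0)[abs((th[k]-a+180)%360-180)<10]==(X[k,2][abs((th[k]-a+180)%360-180)<10]<.177)),e) for e in np.arange(a-8,a+8,.5)]
        n=(abs((th[k]-a+180)%360-180)<10).sum();fr=[b[0]/max(n,1) for b in best]
        i=np.argmax(fr) if a in(44,164,284) else np.argmin(fr);print(nm,a,best[i][1],round(fr[i],2),n)
E
```

```text
top [0.4899 0.0478 0.0783] 87 resid 0.0013
wrist [0.4867 0.0482 0.0782] 50 resid 0.0021
top 170 68 0.169
top 75 34 0.1687
top 300 54 0.1679
top 44 46.0 1.0 43
top 100 99.5 0.0 45
top 164 166.5 1.0 44
top 220 220.5 0.0 45
top 284 287.0 1.0 43
top 340 341.0 0.0 43
wrist 170 785 0.1679
wrist 75 21 0.1674
wrist 300 0 
wrist 44 36.0 0.0 0
wrist 100 92.0 0.0 3
wrist 164 164.5 1.0 432
wrist 220 222.0 0.18 706
wrist 284 286.0 1.0 128
wrist 340 332.0 0.0 0
```

arm_command(moves=[0,0,0,0,-0.22,0,-1,0,0,0,0,-0.22,0,-1,0,0,0,0,-0.22,0,-1,0.104,0,-0.396,0,0,0,-1,0.104,0,-0.396,0,0,0,-1])

```text
time_s: 2.77
tool_pos: [0.3992, 0.1022, 0.3347]
orientation: [-1.569, -0.071, 0.071]
force: [1.0, -0.1, 0.4]
grip_width: 0.0004
```

arm_command(moves=[0.104,0.2,-0.396,0,0,0,-1,0.104,0.2,-0.396,0,0,0,-1,0,0.4,0,0,0,0,-1,0,0.4,0,0,0,0,-1,0,0,0,0,0,0,-1])

```text
time_s: 3.18
tool_pos: [0.4168, 0.0442, 0.2387]
orientation: [-1.567, -0.058, 0.076]
force: [-0.9, 0.9, -1.2]
grip_width: 0.0003
```

```bash
cat > chk.py <<'E'
from h import *
import sys
st=arm.read_state();C=np.array([.4885,.0475]);M=R.from_rotvec(st['orientation']).as_matrix();p=st['tool_pos'];tip=p+.014*M[:,1]
d=tip[:2]-C;print('t',st['time_s'],'tcp',p.round(4),'tip',tip.round(4),'r',np.hypot(*d).round(4),'th',(np.degrees(np.arctan2(d[1],d[0]))%360).round(2),'zang',np.degrees(np.arctan2(M[1,2],M[0,2])).round(1),'ydir',M[:,1].round(3),'F',st['force'].round(1),'w',st['grip_width'],'q',st['qpos'].round(2))
if len(sys.argv)>1:
    s,_=wrist();cv2.imwrite('pics/'+sys.argv[1]+'.png',s['color'])
    t=optics.snapshot('top');cv2.imwrite('pics/'+sys.argv[1]+'t.png',cv2.resize(t['color'][150:270,270:400],None,fx=5,fy=5,interpolation=cv2.INTER_CUBIC))
    t=optics.snapshot('scene');cv2.imwrite('pics/'+sys.argv[1]+'s.png',cv2.resize(t['color'][120:270,230:400],None,fx=4,fy=4,interpolation=cv2.INTER_CUBIC))
E
python3 chk.py a1
```

```text
t 3.1833 tcp [0.4168 0.0442 0.2387] tip [0.4166 0.0442 0.2247] r 0.072 th 182.64 zang 94.9 ydir [-0.011  0.002 -1.   ] F [-0.9  0.9 -1.2] w 0.0002501224380213729 q [-0.17 -0.34  2.09  0.    1.41 -1.82]
```

View pics/a1.png

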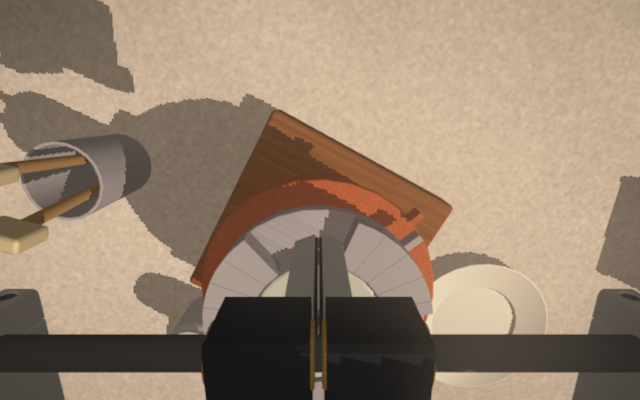

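View pics/a1s.png

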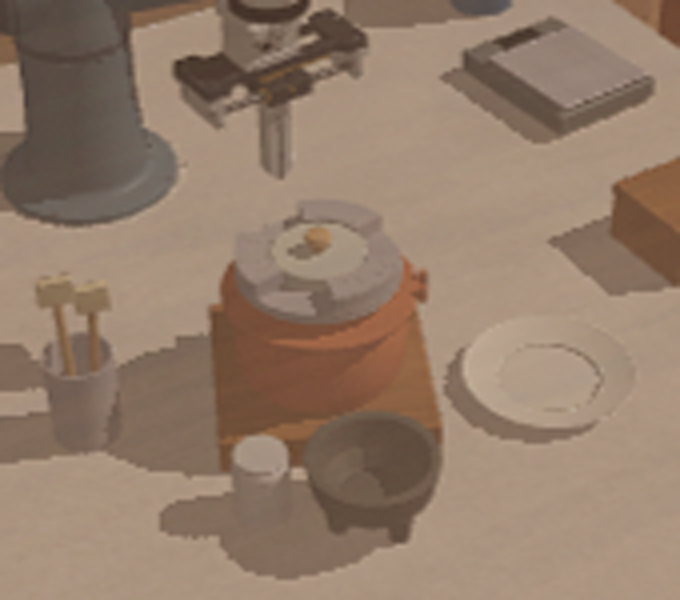

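```bash
python3 - <<'E'
from h import *
s,st=wrist();X=cloud(s).reshape(-1,3);X=X[s['range_z'].ravel()>0]
print(st['tool_pos'],st['orientation'])
from scipy.optimize import least_squares
for lo,hi,R0 in [(.178,.195,.082),(.162,.173,.082),(.13,.15,.098)]:
    c=np.array([.489,.0475]);
    for it in range(4):
        r=np.hypot(*(X[:,:2]-c).T);th=np.degrees(np.arctan2(X[:,1]-c[1],X[:,0]-c[0]))%360
        m=(X[:,2]>lo)&(X[:,2]<hi)&(r<R0+.008)&(r>.05);B=[]
        for a in np.arange(90,270,2):
            k=m&(th>=a)&(th<a+2)
            if 126<a<140: continue
            if k.sum()>5 and r[k].max()>R0-.005:B.append(X[k][np.argsort(r[k])[-2:]].mean(0)[:2])
        B=np.array(B)
        if len(B)<8: print('few');break
        f=least_squares(lambda p:np.hypot(*(B-p).T)-(R0-.0005),c,loss='soft_l1',f_scale=.001);c=f.x
    print(lo,len(B),f.x.round(4),np.std(f.fun).round(4))
c=np.array([.4885,.0475]);r=np.hypot(*(X[:,:2]-c).T);th=np.degrees(np.arctan2(X[:,1]-c[1],X[:,0]-c[0]))%360
k=(r>.055)&(r<.08)&(X[:,2]>.15)
for a in range(140,260,3):
    q=k&(th>=a)&(th<a+3);print(a,q.sum(),np.median(X[q,2]).round(4) if q.any() else '',end=' | ')
E
python3 chk.py
```

```text
[0.42070579 0.04372167 0.24618323] [-1.56983069 -0.06881936  0.06698453]
0.178 52 [0.4901 0.0503] 0.0001
0.162 40 [0.4904 0.0504] 0.0002
0.13 81 [0.491  0.0502] 0.0004
140 172 0.1857 | 143 162 0.1857 | 146 181 0.1858 | 149 177 0.1854 | 152 173 0.1856 | 155 171 0.1857 | 158 174 0.1859 | 161 372 0.1833 | 164 166 0.1676 | 167 167 0.1677 | 170 173 0.1676 | 173 497 0.2602 | 176 729 0.2643 | 179 832 0.2671 | 182 990 0.2715 | 185 730 0.2636 | 188 703 0.2645 | 191 407 0.252 | 194 163 0.1678 | 197 163 0.1676 | 200 162 0.1676 | 203 163 0.1677 | 206 161 0.1677 | 209 151 0.1677 | 212 154 0.1676 | 215 154 0.1678 | 218 368 0.1726 | 221 266 0.1852 | 224 188 0.1857 | 227 171 0.1857 | 230 166 0.1853 | 233 171 0.1853 | 236 164 0.1858 | 239 148 0.1858 | 242 140 0.1856 | 245 149 0.1854 | 248 152 0.1856 | 251 153 0.1858 | 254 147 0.1857 | 257 135 0.1857 | t 3.3833 tcp [0.4212 0.0435 0.247 ] tip [0.4213 0.0435 0.233 ] r 0.0673 th 183.38 zang 94.9 ydir [ 0.003 -0.    -1.   ] F [ 0.7  0.5 -0.5] w 0.0006921946030342581 q [-0.17 -0.35  2.08  0.    1.41 -1.82]
```

arm_command(moves=[0.04,0.3,-0.02,0,0,0,-1,0,0.3,0,0,0,0,-1,0,0.1,0,0,0,0,-1,0,0.06,0,0,0,0,-1,0,0,0,0,0,0,-1])

```text
time_s: 3.8
tool_pos: [0.4238, 0.0419, 0.1886]
orientation: [-1.57, -0.068, 0.067]
force: [-0.4, -0.0, -0.4]
grip_width: 0.0005
```

arm_command(moves=[0,0,0,0,0,0,-1,0,0,0,0,0,0,-1])

```text
time_s: 3.97
tool_pos: [0.4244, 0.0416, 0.1896]
orientation: [-1.57, -0.069, 0.065]
force: [-0.4, 0.4, 0.7]
grip_width: 0.0004
```

```bash
sed -i 's/\[.4885,.0475\]/[.4900,.0493]/' chk.py; python3 chk.py a2
```

```text
t 3.9667 tcp [0.4244 0.0416 0.1896] tip [0.4245 0.0416 0.1756] r 0.066 th 186.74 zang 94.9 ydir [ 0.003 -0.    -1.   ] F [-0.4  0.4  0.7] w 0.00040007864568554995 q [-0.17 -0.28  2.14  0.    1.29 -1.83]
```

View pics/a2.png

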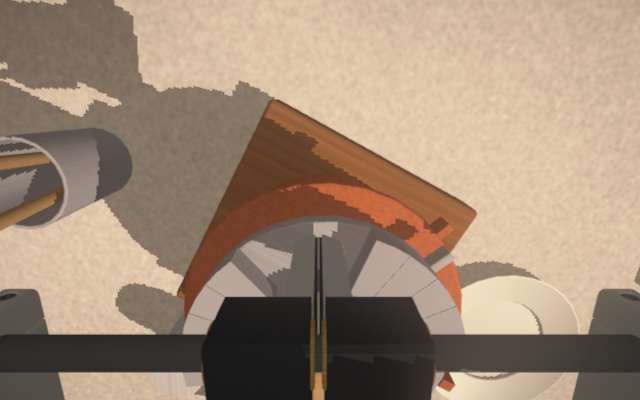

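View pics/a2s.png

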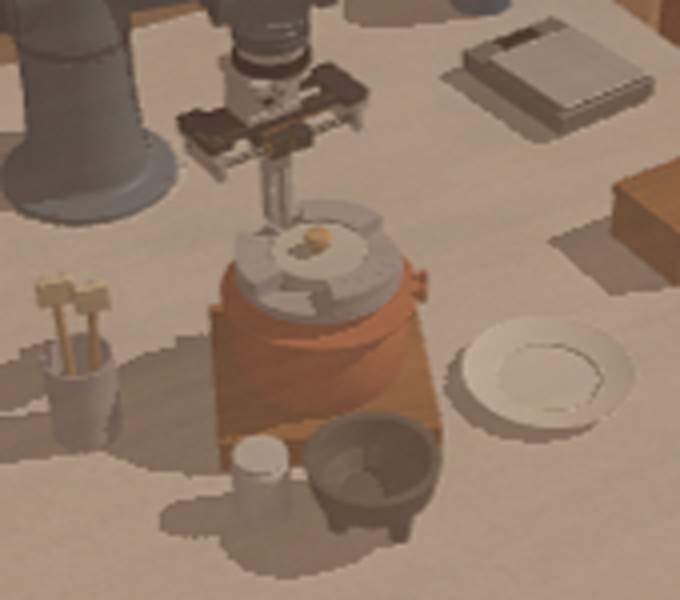

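arm_command(moves=[0,0.04,0,0,0,0,-1,0,0.04,0,0,0,0,-1,0,0.027,0,0,0,0,-1,0,0,0,0,0,0,-1])

```text
time_s: 4.45
tool_pos: [0.4237, 0.0416, 0.1802]
orientation: [-1.57, -0.067, 0.066]
force: [-1.8, 0.2, 5.0]
grip_width: 0.0007
```

arm_command(moves=[0,0.027,0,0,0,0,-1,0,0,0,0,0,0,-1,0,0,0,0,0,0,-1])

```text
time_s: 4.7
tool_pos: [0.4237, 0.0416, 0.1787]
orientation: [-1.57, -0.067, 0.066]
force: [-1.8, 1.4, 6.4]
grip_width: 0.0005
```

arm_command(moves=[0,0.027,0,0,0,0,-1,0,0,0,0,0,0,-1,0,0,0,0,0,0,-1])

```text
time_s: 4.95
tool_pos: [0.4238, 0.0415, 0.1769]
orientation: [-1.57, -0.067, 0.066]
force: [-3.0, 0.7, 7.9]
grip_width: 0.0003
```

arm_command(moves=[0,0.03,0,0,0,0,-1,0,0,0,0,0,0,-1,0,0,0,0,0,0,-1])

```text
time_s: 5.2
tool_pos: [0.4238, 0.0415, 0.1749]
orientation: [-1.57, -0.067, 0.067]
force: [-3.0, 0.9, 8.6]
grip_width: 0.0005
```

```bash
python3 chk.py; cat > plan.py <<'E'
# print next rows: arc about C at radius .066 from commanded pose
from h import *
import sys
th,zang,n,step=[float(a) for a in sys.argv[1:5]]
E
```

```text
t 5.2 tcp [0.4238 0.0415 0.1749] tip [0.4238 0.0415 0.1609] r 0.0667 th 186.68 zang 94.9 ydir [ 0. -0. -1.] F [-3.   0.9  8.6] w 0.0005037436654490499 q [-0.17 -0.27  2.15 -0.    1.26 -1.83]
```

arm_command(moves=[0,0,0.046,0,0.1,0,-1,0,0,0.046,0,0.1,0,-1,0,0,0.046,0,0.1,0,-1,0,0,0.046,0,0.1,0,-1,0,0,0.046,0,0.1,0,-1])

```text
time_s: 5.62
tool_pos: [0.4239, 0.0585, 0.1749]
orientation: [-1.568, 0.141, -0.14]
force: [-4.0, -1.9, 9.6]
grip_width: 0.0003
```

```bash
python3 chk.py
```

```text
t 5.6167 tcp [0.4239 0.0585 0.1749] tip [0.4239 0.0585 0.1609] r 0.0668 th 172.07 zang 79.7 ydir [-0.001 -0.001 -1.   ] F [-4.  -1.9  9.6] w 0.000343997050553515 q [-0.13 -0.26  2.14 -0.    1.26 -1.52]
```

arm_command(moves=[0,0,0.0614,0,0.1333,0,-1,0,0,0.0614,0,0.1333,0,-1,0,0,0.0614,0,0.1333,0,-1,0,0,0.0614,0,0.1333,0,-1,0,0,0.0614,0,0.1333,0,-1])

```text
time_s: 6.03
tool_pos: [0.4307, 0.0808, 0.1747]
orientation: [-1.531, 0.416, -0.414]
force: [-4.5, 0.0, 9.5]
grip_width: 0.0005
```

```bash
python3 chk.py a3
```

```text
t 6.0333 tcp [0.4307 0.0808 0.1747] tip [0.4307 0.0808 0.1607] r 0.0672 th 151.99 zang 59.7 ydir [-0.001 -0.    -1.   ] F [-4.5  0.   9.5] w 0.00046695576813511787 q [-0.07 -0.23  2.12 -0.    1.25 -1.12]
```

View pics/a3.png

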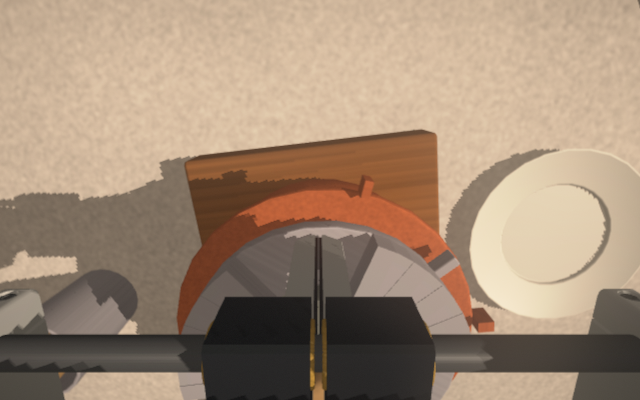

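View pics/a3s.png

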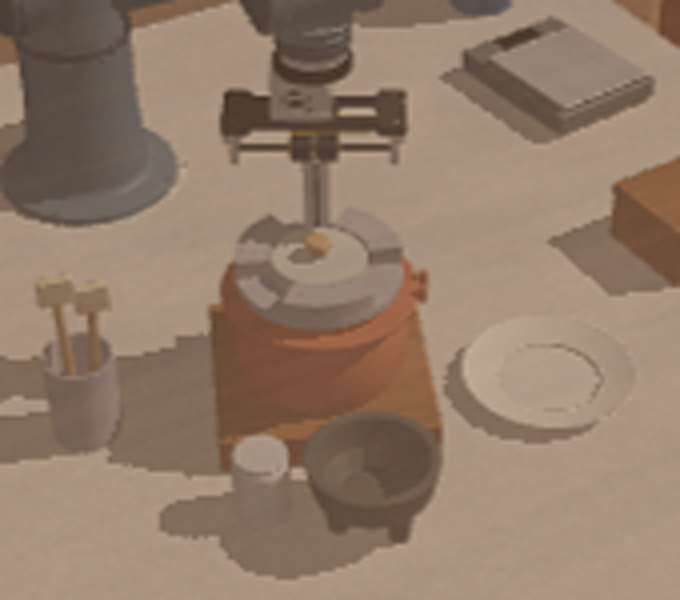

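arm_command(moves=[0.002,0,0.0614,0,0.1333,0,-1,0.002,0,0.0614,0,0.1333,0,-1,0.002,0,0.0614,0,0.1333,0,-1])

```text
time_s: 6.43
tool_pos: [0.4385, 0.0925, 0.1746]
orientation: [-1.492, 0.58, -0.576]
force: [-6.2, 2.3, 10.7]
grip_width: 0.0006
```

```bash
python3 chk.py
```

```text
t 6.4333 tcp [0.4385 0.0925 0.1746] tip [0.4384 0.0925 0.1606] r 0.0673 th 140.06 zang 47.7 ydir [-0.003  0.001 -1.   ] F [-6.2  2.3 10.7] w 0.0005690138854589318 q [-0.05 -0.2   2.1   0.    1.25 -0.88]
```

arm_command(moves=[0,0,0.0614,0,0.1333,0,-1,0,0,0.0614,0,0.1333,0,-1,0,0,0.0614,0,0.1333,0,-1,0,0,0.0614,0,0.1333,0,-1])

```text
time_s: 6.77
tool_pos: [0.4522, 0.1053, 0.1746]
orientation: [-1.42, 0.796, -0.79]
force: [-5.9, 4.9, 10.2]
grip_width: 0.0006
```

```bash
python3 chk.py
```

```text
t 6.7667 tcp [0.4522 0.1053 0.1746] tip [0.4522 0.1053 0.1606] r 0.0676 th 124.0 zang 31.7 ydir [-0.002  0.003 -1.   ] F [-5.9  4.9 10.2] w 0.0005743399802786246 q [-0.02 -0.16  2.06  0.    1.24 -0.57]
```

arm_command(moves=[-0.004,0,0.0614,0,0.1333,0,-1,0,0,0.0614,0,0.1333,0,-1,0,0,0.0614,0,0.1333,0,-1,0,0,0.0614,0,0.1333,0,-1])

```text
time_s: 7.1
tool_pos: [0.4691, 0.1139, 0.1749]
orientation: [-1.324, 1.007, -1.003]
force: [-4.6, 5.5, 10.8]
grip_width: 0.0007
```

```bash
python3 chk.py a4
```

```text
t 7.1 tcp [0.4691 0.1139 0.1749] tip [0.4691 0.114  0.1609] r 0.068 th 107.94 zang 15.7 ydir [-0.001  0.004 -1.   ] F [-4.6  5.5 10.8] w 0.0007326097401434998 q [ 0.   -0.11  2.02  0.    1.24 -0.27]
```

View pics/a4.png

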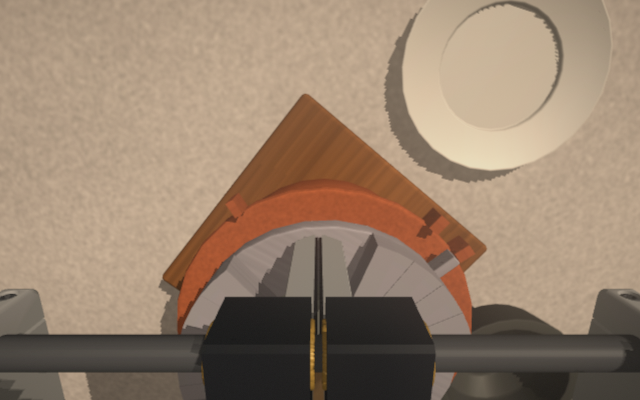

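View pics/a4t.png

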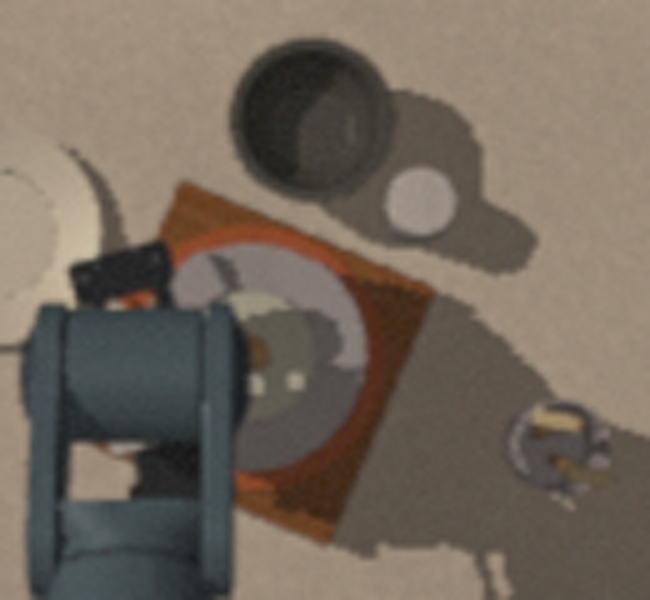

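arm_command(moves=[0,0,0.047,0,0.1,0,-1,0,0,0.047,0,0.1,0,-1,0,0,0,0,0,0,-1])

```text
time_s: 7.5
tool_pos: [0.4758, 0.1143, 0.1747]
orientation: [-1.286, 1.084, -1.081]
force: [-5.5, 0.5, 8.6]
grip_width: 0.0
```

```bash
python3 chk.py a5; python3 - <<'E'
from h import *
s,st=wrist();X=cloud(s);C=np.array([.4900,.0493]);cv2.imwrite('pics/a5z.png',cv2.resize(s['color'][170:320,330:500],None,fx=4,fy=4,interpolation=cv2.INTER_CUBIC))
P=X.reshape(-1,3);P=P[s['range_z'].ravel()>0]
for c in (C,np.array([.4905,.0503])):
    r=np.hypot(*(P[:,:2]-c).T);th=np.degrees(np.arctan2(P[:,1]-c[1],P[:,0]-c[0]))%360
    # rim region
    for nm,lo,hi,zl,zh in [('ptr',.086,.095,.146,.18),('ribs',.096,.108,.143,.18)]:
        k=(r>lo)&(r<hi)&(P[:,2]>zl)&(P[:,2]<zh);h,e=np.histogram(th[k],np.arange(30,150,2));print(nm,[(int(a),int(b)) for a,b in zip(e,h) if b])
    k=(r>.055)&(r<.08)&(P[:,2]>.15)&(P[:,2]<.2)
    print([(a,np.median(P[k&(th>=a)&(th<a+2),2]).round(4)) for a in range(60,150,2) if (k&(th>=a)&(th<a+2)).sum()>5])
E
```

```text
t 7.5 tcp [0.4758 0.1143 0.1747] tip [0.4758 0.1143 0.1607] r 0.0666 th 102.32 zang 9.8 ydir [-0.002  0.    -1.   ] F [-5.5  0.5  8.6] w 1.2586129771825424e-06 q [ 0.   -0.09  2.    0.    1.24 -0.17]
ptr [(52, 15), (54, 82), (56, 210)]
ribs [(48, 4), (50, 93), (52, 142), (54, 50), (56, 29), (62, 20), (64, 102), (66, 146), (134, 146), (136, 73)]
[(60, np.float64(0.1786)), (62, np.float64(0.1787)), (64, np.float64(0.1789)), (66, np.float64(0.1791)), (68, np.float64(0.179)), (70, np.float64(0.1791)), (72, np.float64(0.179)), (74, np.float64(0.1788)), (76, np.float64(0.1787)), (78, np.float64(0.179)), (80, np.float64(0.1791)), (82, np.float64(0.1791)), (84, np.float64(0.179)), (86, np.float64(0.1745)), (88, np.float64(0.1613)), (90, np.float64(0.161)), (92, np.float64(0.1694)), (94, np.float64(0.1814)), (96, np.float64(0.1805)), (98, np.float64(0.1799)), (100, np.float64(0.1802)), (102, np.float64(0.1855)), (104, np.float64(0.1797)), (106, np.float64(0.1819)), (108, np.float64(0.1813)), (110, np.float64(0.1806)), (112, np.float64(0.1612)), (114, np.float64(0.1611)), (116, np.float64(0.16
[... 1085 characters left out ...]
), (98, np.float64(0.179)), (100, np.float64(0.1779)), (102, np.float64(0.1849)), (104, np.float64(0.1796)), (106, np.float64(0.1802)), (108, np.float64(0.1799)), (110, np.float64(0.1814)), (112, np.float64(0.1612)), (114, np.float64(0.1611)), (116, np.float64(0.161)), (118, np.float64(0.1611)), (120, np.float64(0.1612)), (122, np.float64(0.1612)), (124, np.float64(0.161)), (126, np.float64(0.1611)), (128, np.float64(0.1611)), (130, np.float64(0.1611)), (132, np.float64(0.1611)), (134, np.float64(0.1611)), (136, np.float64(0.1611)), (138, np.float64(0.1612)), (140, np.float64(0.1629)), (142, np.float64(0.1713)), (144, np.float64(0.1791)), (146, np.float64(0.1792)), (148, np.float64(0.1792))]
```

View pics/a5z.png

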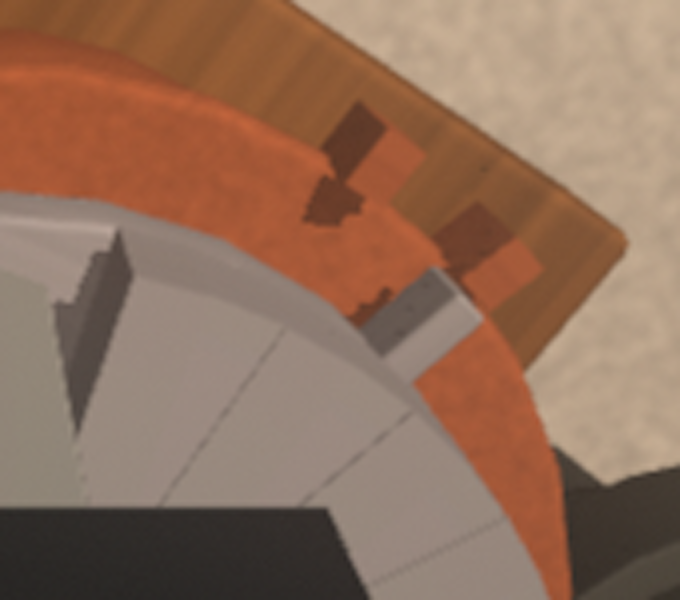

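arm_command(moves=[0,-0.04,0,0,0,0,-1,0,-0.04,0,0,0,0,-1,0,-0.04,0,0,0,0,-1,0,-0.04,0,0,0,0,-1,0,-0.1,0,0,0,0,-1])

```text
time_s: 8.12
tool_pos: [0.4751, 0.114, 0.1921]
orientation: [-1.288, 1.083, -1.08]
force: [-0.6, -0.1, 0.6]
grip_width: 0.0007
```

arm_command(moves=[0,-0.2,0,0,0,0,-1,0,-0.4,0,0,0,0,-1,0,-0.4,0,0,0,0,-1,0,-0.4,0,0,0,0,-1,0,0,0,0,0,0,-1])

```text
time_s: 8.53
tool_pos: [0.4787, 0.114, 0.3052]
orientation: [-1.278, 1.073, -1.087]
force: [0.2, -0.2, 0.9]
grip_width: 0.0006
```

```bash
python3 chk.py a6; python3 - <<'E'
from h import *
s,st=wrist();P=cloud(s).reshape(-1,3);P=P[s['range_z'].ravel()>0]
c=np.array([.4902,.0498]);r=np.hypot(*(P[:,:2]-c).T);th=np.degrees(np.arctan2(P[:,1]-c[1],P[:,0]-c[0]))%360
for nm,lo,hi,zl,zh in [('ptr',.084,.094,.15,.18),('ribs',.098,.108,.145,.18)]:
        k=(r>lo)&(r<hi)&(P[:,2]>zl)&(P[:,2]<zh);h,e=np.histogram(th[k],np.arange(30,150,1));print(nm,[(int(a),int(b)) for a,b in zip(e,h) if b])
k=(r>.055)&(r<.078)&(P[:,2]>.15)&(P[:,2]<.2)
print([(a,float(np.median(P[k&(th>=a)&(th<a+3),2]).round(4))) for a in range(40,160,3) if (k&(th>=a)&(th<a+3)).sum()>5])
t=optics.snapshot('top');d=dict(np.load('top0.npz'));df=abs(cloud(t)[...,2]-cloud(d)[...,2]);print(st['force'])
E
```

```text
t 8.5333 tcp [0.4787 0.114  0.3052] tip [0.4789 0.114  0.2912] r 0.0657 th 99.75 zang 9.9 ydir [ 0.011  0.    -1.   ] F [ 0.2 -0.2  0.9] w 0.000572440580617213 q [ 0.   -0.2   1.86  0.    1.48 -0.17]
ptr [(53, 6), (54, 18), (55, 19), (56, 21), (57, 50)]
ribs [(49, 2), (50, 17), (51, 18), (52, 22), (53, 27), (54, 5), (63, 7), (64, 23), (65, 16), (66, 23), (67, 24), (134, 9), (135, 23), (136, 20), (137, 16)]
[(40, 0.1859), (43, 0.1858), (46, 0.1856), (49, 0.1856), (52, 0.1858), (55, 0.1859), (58, 0.1858), (61, 0.1855), (64, 0.1857), (67, 0.1857), (70, 0.1859), (73, 0.1856), (76, 0.1855), (79, 0.1859), (82, 0.1859), (85, 0.1857), (88, 0.1683), (91, 0.168), (94, 0.1679), (97, 0.168), (100, 0.1679), (103, 0.1679), (106, 0.1677), (109, 0.1679), (112, 0.1678), (115, 0.1678), (118, 0.1677), (121, 0.1679), (124, 0.168), (127, 0.1679), (130, 0.1681), (133, 0.1681), (136, 0.168), (139, 0.1702), (142, 0.1852), (145, 0.186), (148, 0.1858), (151, 0.1855), (154, 0.1856), (157, 0.186)]
[ 0.43345016 -0.13267917 -0.73742115]
```

View pics/a6.png

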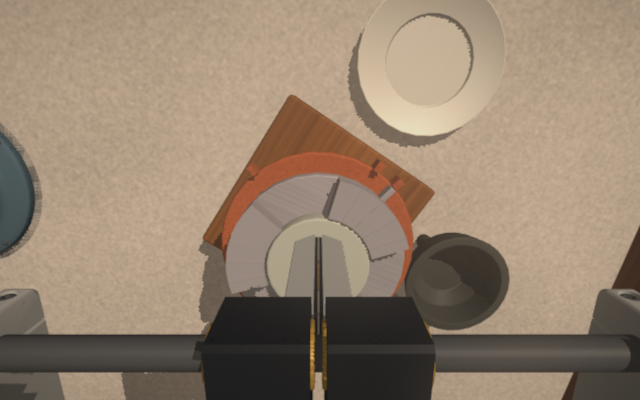

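View pics/a6s.png

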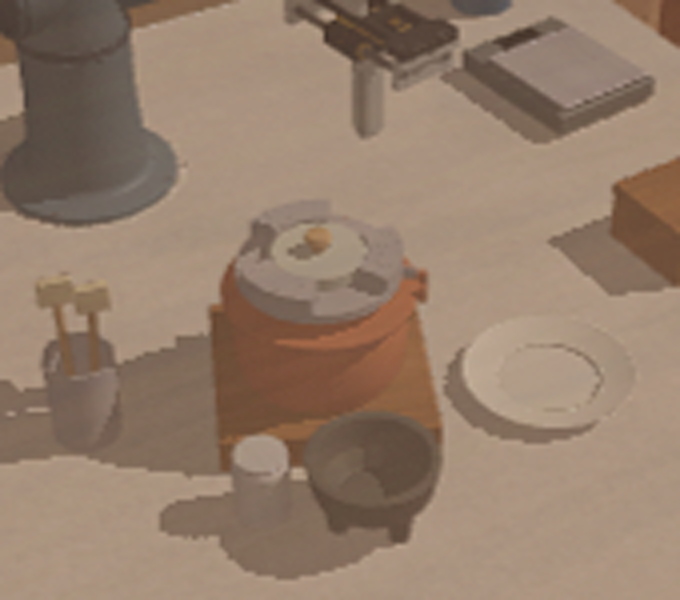

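The collar is fully up: the gap floor reads 167.9 mm, against 167.7 mm before. The pointer at about 56° lies between the ribs at 52° and 65°, and the arm is clear.

```bash
python3 -c "
from cell import arm
print(arm.read_state()['joint_vel'].round(3)); print(arm.hand_in())"
```

```text
[0.001 0.005 0.001 0.    0.    0.001]
the job is handed in; nothing more can be done
None
```

I locked the crock and handed the job in at about 8.6 s. I set the closed fingertip in the gap nearest the robot and pressed the collar down about 7 mm. Then I turned it clockwise along the arc past the catch and lifted straight off.

**Last checks:**
- **Collar height:** it sprang fully up. The gap floor measured 167.9 mm, against 167.7 mm at the start.
- **Pointer:** it stands between the two ribs, at about 56° (world axes), with the ribs at about 52° and 65°. That puts the turn at about 1.40 rad, so it is locked but a little past the middle of the mark at 1.36 rad, near the 1.42 rad stop.
- **Forces:** the highest reading, taken at the end of each move, was about 13 N.
- **Clearance:** the tool is clear, with its fingertips at about 290 mm.
- **Other things on the shelf:** those in view looked unmoved in the last pictures; I did not measure them.

**Disagreements:**
- The top and wrist cameras put the crock's axis about 2.5 mm apart, so I used a point between them.
- Near the end the collar ran about 4° ahead of the finger. The turn therefore came out larger than I reckoned from the finger's position, by gap angle nearly at the stop (1.43 rad) and by the pointer 1.40 rad.

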